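# Dust off a glaze test tile and hold it up to the inspection camera

## Robot

A 6-joint arm with a two-finger parallel gripper is mounted at the origin on a cart in front of the work surface, level with it; the furniture and walls round the work are solid. World frame = base frame: x ahead of the robot, y to its left, z up, the work surface at z = 0. Lengths are in m, angles in degrees, forces in N, time in s.
With the tool pointing down it reaches from about 0.25 to 0.775 m from the base axis. Payload 4 kg.
Tool frame: the origin (TCP) lies between the finger pads; the fingertips stand 22 mm ahead of it and the grasp point (between the pads) lies 3 mm ahead of it; z points along the fingers, y is the line along which they close (so a half turn about z gives the same grasp; the last joint's range is limited). The gripper opens to 85 mm and grips with 20 to 120 N. Pads are 22 mm wide; open, the fingers measure 114 mm over their backs; the gripper's body (76 mm by 85 mm) begins 54 mm behind the grasp point. The pads swing forward as they close: fully open they stand 13 mm farther back than shut.
Start: joints at [-77.355, 4.996, 78.535, -0, 96.463, -5.907], TCP at [0.175, -0.521, 0.253] pointing down, gripper open.
Joint ranges: [-177.83, 177.83], [-43.37, 116.18], [15.69, 146.23], [-61.86, 241.86], [9.47, 152.12], [-147.06, 147.06]. Speed limits (degrees/s): [159.86, 159.86, 180, 180, 180, 180].

## Interface

Orientations are given as [roll, pitch, yaw] about the fixed x, y, z axes, in that order (R = Rz(yaw) Ry(pitch) Rx(roll)).
In Python, from cell import arm gives the robot as it stands. The module is installed in compiled form; this text tells all that it offers. Calls block until the motion is done:
- arm.goto(position, orientation): joint-space move of the TCP to a pose.
- arm.move_l(position, rotation=None, speed=0.15, stop_force=None): straight line of the TCP; rotation=None keeps the orientation; speed is the mean speed in m/s. With stop_force (N) it stops when the force on the tool has changed by that much, and returns True; else False.
- arm.movej(angles): joint-space move.
- arm.gripper_to(opening, grip_force=None): finger opening in m; grip_force is the grip in N (None keeps the last); returns when the fingers have stopped.
- arm.wait(seconds).
- arm.ik(position, orientation): joint angles nearest the present ones, or None.
- arm.get_image(name): name is "side" or "top"; returns a dict with "pixels" (420x560x3 uint8, red, green, blue), "fx", "fy", "cx", "cy" (pixels), "D" ([k1, k2, p1, p2, k3] as OpenCV has them; the pictures are not rectified), "extrinsics" (4x4, takes a point from world to camera coordinates). Camera axes: x right, y up, looking along -z (the intrinsics and any distortion apply to the point x, -y, -z); pixel columns grow to the right and rows downward; lengths in m; the calibration is good to about 2 mm. A picture is of the moment at which its call begins. There is no depth.
A pose or a line that the arm cannot do raises arm.PlanningError and nothing moves.
- arm.finish_job(): hands the job in; it is judged then, once.
Readings, each from a call of its own:
- arm.get_time_s(): time.
- arm.get_qpos(): joint angles.
- arm.get_dq(): joint speeds.
- arm.get_effort(): joint torques, N m.
- arm.get_eef_pos(): TCP position.
- arm.get_tcp_rot(): TCP orientation.
- arm.get_ft_force(): force on the tool from outside, world axes, zero at the start.
- arm.get_moment(): the same for the moment, N m.
- arm.get_opening(): finger opening in m.
- arm.get_finger_force(): force on a finger pad.
Only numpy, scipy, OpenCV 4.12 (cv2) and the standard library are available. Lean on these libraries where they do the work, as an engineer would, in place of code of your own. Each camera call takes 0.05 s, during which the arm holds its last target. There are 200 camera calls.

## Task

Blow the dust off the glaze test tile that the air duster's spout points at: with the tile still standing in its notch, press the duster's cap right down and let it spring back up. Then take that tile by its bare upper end, lift it out of the rack and hold it up to the inspection camera, the middle of its glazed part 12 cm straight in front of the lens, the glazed face square to the lens and the bare end uppermost. Leave the other two tiles standing in the rack, and finish while holding the tile still there.

Things in the scene. Friction and masses are not known exactly. Their poses are not given: they have to be found in the camera images.
- tile_1: the test tile that the duster's spout points at, in any of the rack's notches: flat terracotta, 8 mm thick (x), 34 wide (y), 52 long (z), 40 g, upright, its lowest 10 mm in the notch; front glazed up to about 35 mm, bare clay above. Origin: middle of its lower end, mid-thickness; x out of the glazed face (towards the duster, away from the robot), z up to the bare end
- tile_glaze (a point): middle of the glazed part on the front of tile_1: at (4, 0, 18) mm in the frame of tile_1
- tile_2: second test tile, same size and frame, in another notch; to be left standing
- tile_3: third test tile, same size and frame, in another notch; to be left standing
- rack: fixed wooden block 44 mm deep (x), 176 wide (y), 40 high, origin at the middle of its underside. Three notches in its top at y = -56, 0 and 56 mm, each 10 mm (x) by 36 (y) and 10 deep, a tile upright in each, tops 82 mm above the table, 22 mm apart; glazed faces look along the rack's +x
- duster_cap (a joint): travel of the sprung cap on the air duster, a small aluminium aerosol can 51 mm across, fixed upright in a dark foot 86 mm across, behind the rack, 13 to 15 cm from tile_1. 0 = up, 0.006 m = fully down (straight down); 1.3 N starts it, 5.2 N holds it at the bottom stop; it springs back by itself. The can cannot move
- cap_top (a point): centre of the flat top of the duster's round black cap (32 mm across, 22 mm tall), 139 mm above the table when up; moves with the cap
- nozzle_tip (a point): end of the duster's thin steel spout, which leaves the cap on the rack side and slopes down 33 degrees towards the glaze of tile_1; 56 mm out from the cap's axis, 104 mm above the table, 7 to 9 cm (level) from the tile
- camera_head: inspection camera at the right front: aluminium box, lens in a black ring light 60 mm across, on a fixed stand (grey round foot, post 31 cm tall). Origin: middle of the lens front; -x is the way it looks, to the left (about world +y) and 30 degrees down; y level; z its upright, 30 degrees off vertical. A well-shown tile has x, y, z parallel to these, so its bare end leans away from the lens
- focus (a point): the point in the air 120 mm straight in front of the lens, at (-120, 0, 0) mm in the frame of camera_head, 175 mm above the table: where tile_glaze must be

How it is judged:
By the outcome, as a careful person would: the job done as asked, in the order asked, and still so for the second after the job is handed in, while the arm keeps its last pose, push and grip.
It also fails if it takes over 48 s, if anything falls off the work surface, if the arm or the gripper's body presses on something with over 40 N, if the wrist force passes 120 N, or if a joint passes its speed limit or range.

## Working session

There is one attempt and no reset: what is moved stays moved. The work goes in short steps, each a Python script; the robot and the scene stay as the last script left them, time stands still between calls to the robot, and variables do not carry over. Pictures are saved under pics/ and viewed, at most 10 in all, crops included, and the job is handed in when it is done.

```bash
mkdir -p pics; python3 - <<'E'
from cell import arm
import cv2,pickle
for n in("side","top"):
    d=arm.get_image(n); pickle.dump(d,open(n+".pkl","wb"))
    cv2.imwrite(f"pics/{n}0.png",cv2.resize(d["pixels"][:,:,::-1],(784,588),interpolation=cv2.INTER_CUBIC))
    print(n,d["fx"],d["cx"],d["cy"],d["D"],d["extrinsics"])
E
```

```text
side 528.1934432660601 278.9091986255823 206.72096228229887 [-0.05232716  0.          0.          0.          0.        ] [[-0.99902447 -0.04397088  0.00408222  0.54619949]
 [ 0.02166919 -0.40757282  0.91291557 -0.23103921]
 [-0.0384779   0.91211346  0.40812804 -0.90728248]
 [ 0.          0.          0.          1.        ]]
top 465.2032161072711 280.35338094660017 205.7546269593167 [0.02713626 0.         0.         0.         0.        ] [[ 8.03390124e-04 -9.99617730e-01  2.76359961e-02 -2.24631829e-01]
 [ 9.95636166e-01  3.37847658e-03  9.32588358e-02 -5.47741741e-01]
 [-9.33165533e-02  2.74404740e-02  9.95258279e-01 -1.11764308e+00]
 [ 0.00000000e+00  0.00000000e+00  0.00000000e+00  1.00000000e+00]]
```

View pics/side0.png

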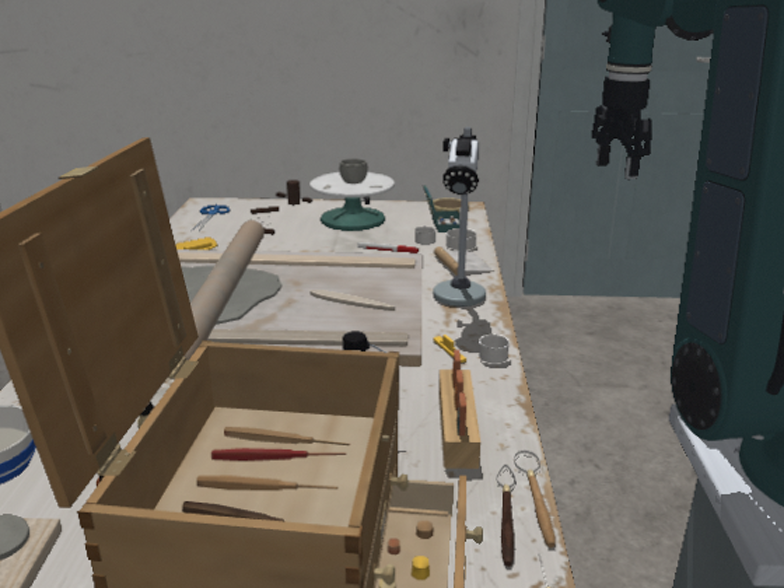

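View pics/top0.png

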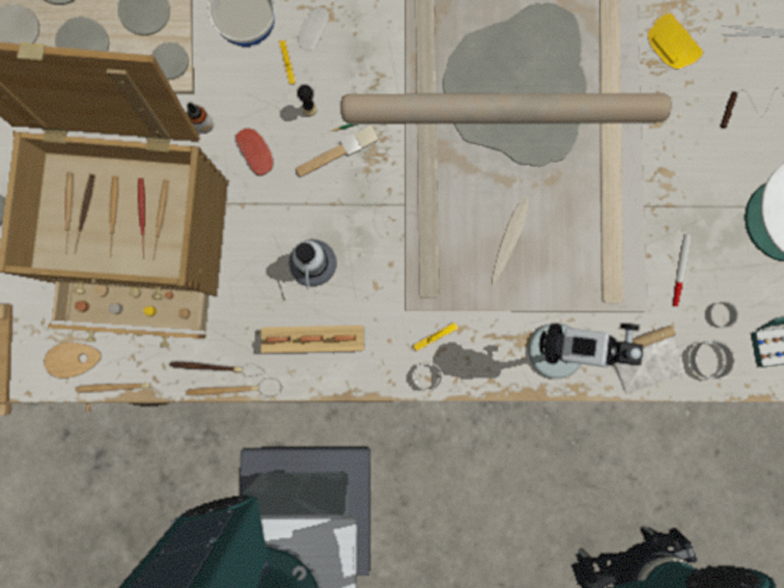

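The side view shows the rack (about 460,420), camera head (462,165), and the duster cap (355,340) behind the box. The top view shows the duster cap at (303,254), the rack at (311,340) and the camera at (550–640,345). I'll enlarge these.

```bash
python3 - <<'E'
import cv2,pickle,numpy as np
t=pickle.load(open("top.pkl","rb"))["pixels"][:,:,::-1]; s=pickle.load(open("side.pkl","rb"))["pixels"][:,:,::-1]
def crop(im,u,v,w,h,k): return cv2.resize(im[v:v+h,u:u+w],None,fx=k,fy=k,interpolation=cv2.INTER_CUBIC)
cv2.imwrite("pics/c1.png",crop(t,175,160,95,100,6))          # 570x600
a=crop(t,370,220,100,60,5); b=crop(s,300,85,60,50,5)
cv2.imwrite("pics/c2.png",np.vstack([a,np.pad(b,((0,0),(0,200),(0,0)))]))
cv2.imwrite("pics/c3.png",crop(s,240,230,110,115,5))
E
```

```text
(no output)
```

View pics/c1.png

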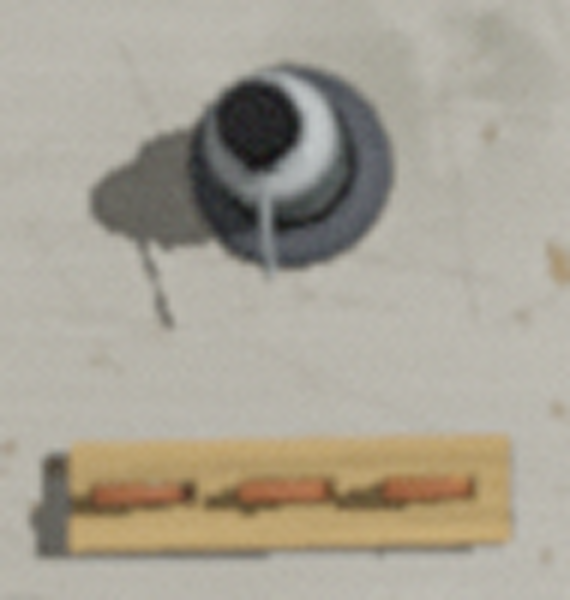

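View pics/c2.png

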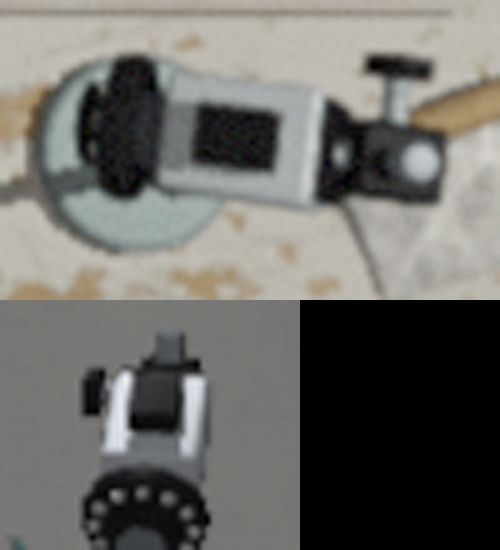

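View pics/c3.png

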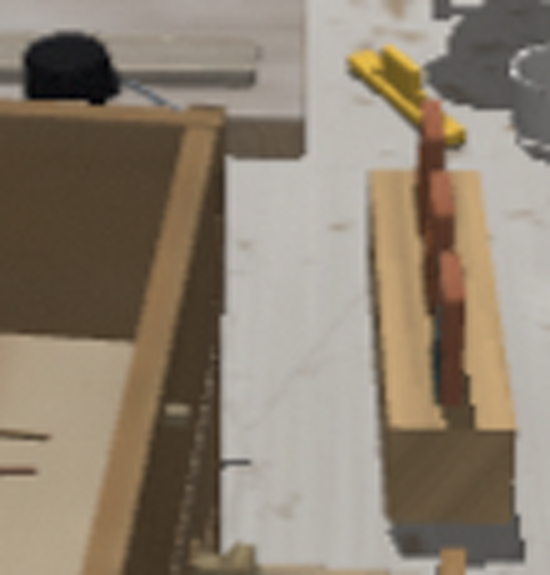

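The c1 crop shows cap top (258,124), spout end (270,280), and tile tops (140,491), (286,490), (429,487). In c3, the tiles stand in one line; in c2 the ring is cut off, so I'll crop it properly and compute positions.

```bash
cat > h.py <<'E'
import cv2,pickle,numpy as np
def ray(d,uv):
    K=np.array([[d["fx"],0,d["cx"]],[0,d["fy"],d["cy"]],[0,0,1]])
    x,y=cv2.undistortPoints(np.array([[uv]],float),K,np.array(d["D"]))[0,0]
    E=np.array(d["extrinsics"]); R=E[:3,:3]; return -R.T@E[:3,3],R.T@np.array([x,-y,-1])
def onz(d,uv,z):
    o,v=ray(d,uv); return o+v*(z-o[2])/v[2]
def tri(a,ua,b,ub):
    o1,v1=ray(a,ua);o2,v2=ray(b,ub)
    s=np.linalg.lstsq(np.c_[v1,-v2],o2-o1,rcond=None)[0]; p,q=o1+v1*s[0],o2+v2*s[1]
    return (p+q)/2,np.linalg.norm(p-q)
def proj(d,p):
    E=np.array(d["extrinsics"]); c=E[:3,:3]@p+E[:3,3]; c=np.array([c[0],-c[1],-c[2]])
    K=np.array([[d["fx"],0,d["cx"]],[0,d["fy"],d["cy"]],[0,0,1]])
    return cv2.projectPoints(c[None],np.zeros(3),np.zeros(3),K,np.array(d["D"]))[0][0,0]
T=pickle.load(open("top.pkl","rb"));S=pickle.load(open("side.pkl","rb"))
E
python3 - <<'E'
from h import *
np.set_printoptions(precision=4,suppress=True)
# cv2.resize: orig = (u+.5)/k-.5+off
c1=lambda u,v:((u+.5)/6-.5+175,(v+.5)/6-.5+160)
c2=lambda u,v:((u+.5)/5-.5+370,(v+.5)/5-.5+220)
c3=lambda u,v:((u+.5)/5-.5+240,(v+.5)/5-.5+230)
print("cap",onz(T,c1(258,124),.139),"noz",onz(T,c1(270,280),.104))
for p in((140,491),(286,490),(429,487)):print("tile",onz(T,c1(*p),.082))
print("rack",[onz(T,c1(*p),.040)[:2] for p in((70,438),(512,437),(512,542),(70,553))])
print("tile tops side",[onz(S,c3(*p),.082) for p in((432,108),(442,188),(453,268))])
print("cap side",onz(S,c3(66,45),.139))
for p in((165,75),(320,98),(160,190),(308,207)):print("box",onz(T,c2(*p),.28)[:2])
im=S["pixels"][100:150,300:360,::-1]
cv2.imwrite("pics/c4.png",cv2.resize(im,None,fx=10,fy=10,interpolation=cv2.INTER_CUBIC))
print("lens",onz(S,(329.2,128.7),.235))
E
```

```text
cap [ 0.5945 -0.0805  0.139 ] noz [ 0.5395 -0.0821  0.104 ]
tile [ 0.4595 -0.0309  0.082 ]
tile [ 0.4599 -0.087   0.082 ]
tile [ 0.4611 -0.1423  0.082 ]
rack [array([0.4814, 0.0037]), array([ 0.4821, -0.1737]), array([ 0.4399, -0.1739]), array([0.4355, 0.0027])]
tile tops side [array([ 0.4619, -0.1466,  0.082 ]), array([ 0.4605, -0.0859,  0.082 ]), array([ 0.4589, -0.0314,  0.082 ])]
cap side [ 0.5979 -0.0831  0.139 ]
box [ 0.4698 -0.4515]
box [ 0.4611 -0.511 ]
box [ 0.4259 -0.4484]
box [ 0.4196 -0.5051]
lens [ 0.4482 -0.4746  0.235 ]
```

View pics/c4.png

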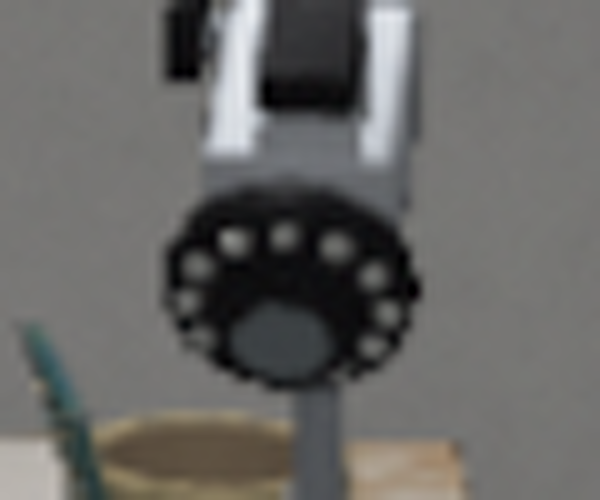

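c4: the lens glass is at (281,338), with nine of probably twelve LEDs visible round it, from (203,337) over (285,235) to (375,347). I'll fit the camera head's pose to those plus the box edges.

```bash
python3 - <<'E'
from h import *
from scipy.optimize import least_squares
from scipy.spatial.transform import Rotation as Ro
np.set_printoptions(precision=4,suppress=True)
c4=lambda u,v:np.array([(u+.5)/10-.5+300,(v+.5)/10-.5+100])
c2=lambda u,v:np.array([(u+.5)/5-.5+370,(v+.5)/5-.5+220])
led=[(203,337),(188,300),(197,265),(236,240),(285,235),(337,246),(374,275),(388,312),(375,347)]
box=[(165,75),(320,98),(160,190),(308,207)]
def model(q):
    x,y,yaw,p,r,bf,bl,bw,bh=q
    # x axis: horizontally at yaw, rising 30deg to the rear
    R=Ro.from_euler("ZY",[yaw,-30],degrees=True).as_matrix()
    o=np.array([x,y,.235]); W=lambda a:o+R@np.array(a)
    P=[proj(S,W((p,-r*np.sin(t),r*np.cos(t)))) for t in np.radians(np.arange(-120,121,30))]
    return R,o,P,proj(S,o),[proj(T,W(a)) for a in((bf,bw,bh),(bf+bl,bw,bh),(bf,-bw,bh),(bf+bl,-bw,bh))]
def res(q,w=1):
    R,o,P,g,B=model(q)
    return np.r_[np.ravel([a-c4(*b) for a,b in zip(P,led)]),(g-c4(281,338)),w*np.ravel([a-c2(*b) for a,b in zip(B,box)]),(q[8]-.022)*100]
for sgn in(1,):
  for w in(1,.02):
    s=least_squares(res,[.448,-.475,-95,.008,.024,.03,.06,.021,.022],args=(w,),x_scale=[.01,.01,2,.005,.005,.01,.01,.01,.01])
    print(w,s.cost,s.x); print(s.fun.reshape(-1)[:-1].reshape(-1,2).round(2).tolist())
    R,o,*_=model(s.x); print("focus",o+R@[-.12,0,0],"tile z",R[:,2])
    print("ring top in c2",(proj(T,o+R@[s.x[3],0,.03])+.5-[370,220])*5,"barrel tip",(proj(T,o+R@[0,0,.01])+.5-[370,220])*5)
E
```

```text
1 2.8298209758834485 [  0.4531  -0.4309 -99.6202   0.0116   0.0235   0.0363   0.057    0.0214
   0.0164]
[[0.21, -0.06], [0.17, 0.02], [0.4, 0.02], [0.06, 0.08], [0.21, -0.09], [0.15, 0.11], [0.25, 0.11], [0.28, 0.1], [0.29, 0.06], [0.24, 0.44], [1.16, -0.05], [0.38, -0.68], [-0.97, -1.23], [-0.3, 0.08]]
focus [ 0.4704 -0.3285  0.175 ] tile z [0.0836 0.493  0.866 ]
ring top in c2 [ 91.5376 117.3548] barrel tip [ 76.5173 118.1247]
0.02 0.05699941576564767 [  0.4533  -0.4344 -99.0069   0.0104   0.0235   0.0343   0.0567   0.0214
   0.022 ]
[[-0.06, -0.09], [-0.07, 0.01], [0.18, 0.01], [-0.14, 0.07], [0.01, -0.12], [-0.06, 0.06], [0.02, 0.05], [0.02, 0.02], [0.01, -0.02], [0.1, 0.02], [0.02, -0.01], [0.01, -0.03], [-0.02, -0.04], [-0.0, -0.02]]
focus [ 0.4695 -0.3318  0.175 ] tile z [0.0783 0.4938 0.866 ]
ring top in c2 [ 97.4419 116.6355] barrel tip [ 85.242  117.8183]
```

```bash
cat > plan.py <<'E'
import numpy as np
from scipy.spatial.transform import Rotation as Ro
tile=np.array([.460,-.087]); ty=1.1
cam_yaw=-98.5; lens=np.array([.4515,-.4335,.235])
Rc=Ro.from_euler("ZY",[cam_yaw,-30],degrees=True)
focus=lens+Rc.apply([-.12,0,0])
def poses(s,zt):   # s=+-90; zt = height of TCP above the tile's lower end
    R0=Ro.from_euler("xyz",[180,0,ty+s],degrees=True); Rt=Ro.from_euler("z",ty,degrees=True)
    Rf=Rc*Rt.inv()*R0
    pf=focus+Rc.apply([-.004,0,zt-.018])
    return R0.as_euler("xyz",degrees=True),pf,Rf.as_euler("xyz",degrees=True)
E
python3 - <<'E'
from plan import *; from cell import arm
print(arm.get_time_s(),arm.get_opening(),focus)
for s in(90,-90):
    r0,pf,rf=poses(s,.058); print(s,r0,pf,rf)
    print([None if q is None else np.round(q,1) for q in(arm.ik([.5955,-.081,.19],r0),arm.ik([*tile,.0885],r0),arm.ik([*tile,.2],r0),arm.ik(pf,rf))])
E
```

```text
0.1 0.08541821343166255 [ 0.4668608  -0.33071846  0.175     ]
90 [180.    0.   91.1] [ 0.47032902 -0.30751209  0.20764102] [ 1.50000000e+02  1.27222187e-14 -8.50000000e+00]
[array([-13.1,  12.6,  77.1,   0. ,  90.3, -14.2]), array([-17.7,   0. , 102.9,   0. ,  77. , -18.8]), array([-17.7,  -4.6,  94.2,   0. ,  90.4, -18.8]), array([-24. ,   2.8,  90.8, -29.4,  79.2,  78.2])]
-90 [180.    0.  -88.9] [ 0.47032902 -0.30751209  0.20764102] [-1.50000000e+02  1.27222187e-14  1.71500000e+02]
[None, None, None, array([ -24. ,    2.8,   90.8,  -29.4,   79.2, -101.8])]
```

```bash
python3 - <<'E'
from plan import *; from cell import arm
r0,_,_=poses(90,.058)
arm.goto([.09,-.40,.30],list(arm.get_tcp_rot()))
arm.gripper_to(.008,20)
arm.goto([.40,-.08,.25],r0); arm.goto([.5955,-.081,.185],r0)
print(arm.get_time_s(),arm.get_opening(),arm.get_ft_force())
print(arm.move_l([.5955,-.081,.163],speed=.05,stop_force=1.2),arm.get_eef_pos(),arm.get_ft_force(),arm.get_time_s())
import cv2
d=arm.get_image("top"); 
cv2.imwrite("pics/t1.png",cv2.resize(d["pixels"][120:270,150:350,::-1],None,fx=4,fy=4,interpolation=cv2.INTER_CUBIC))
E
```

```text
3.9583 0.007959454521308085 [-0.1658385  -0.24338577  0.00152615]
True [ 0.59404326 -0.080877    0.16214694] [ 0.31075544 -0.27411781  1.4029457 ] 4.4083
```

View pics/t1.png

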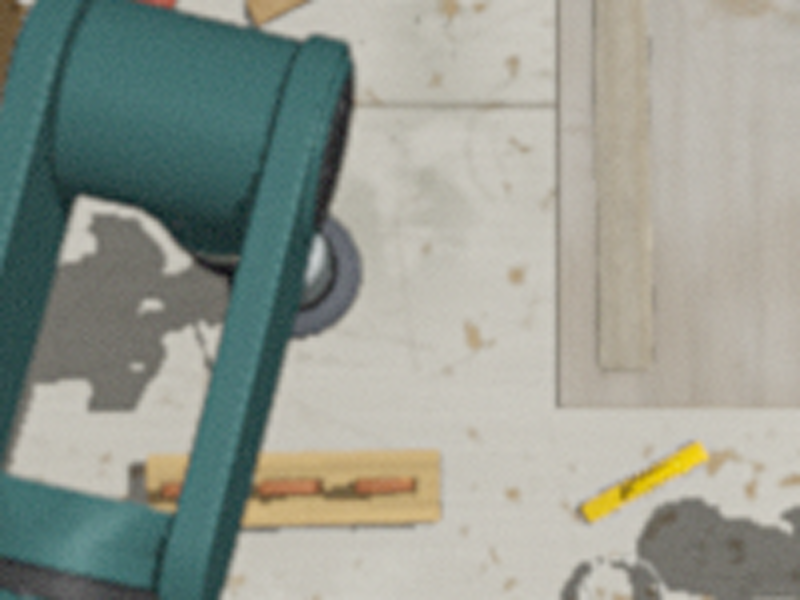

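The arm hides the can, but contact came at TCP z = 0.162, so the tips are about 22–23 mm ahead as stated and they're on the cap. Next I'll press it, release, then move over the tile.

```bash
python3 - <<'E'
from plan import *; from cell import arm
import cv2
r0,_,_=poses(90,.058)
print(arm.move_l([.5945,-.081,.1505],speed=.02,stop_force=10),arm.get_eef_pos(),arm.get_ft_force())
arm.wait(.4); print(arm.get_eef_pos(),arm.get_ft_force())
arm.move_l([.5945,-.081,.20],speed=.08); print(arm.get_ft_force(),arm.get_time_s())
arm.goto([*tile,.17],r0); arm.gripper_to(.034,20)
arm.move_l([*tile,.115],speed=.1)
print(arm.get_eef_pos(),arm.get_time_s())
s=arm.get_image("side")["pixels"][:,:,::-1]; t=arm.get_image("top")["pixels"][:,:,::-1]
a=cv2.resize(s[210:330,230:350],(600,600),interpolation=cv2.INTER_CUBIC)
cv2.imwrite("pics/s2.png",a)
E
```

```text
True [ 0.59462084 -0.08100799  0.15663943] [-1.14018022 -0.64433245  4.73882493]
[ 0.59460272 -0.08098864  0.15622856] [-0.12889959 -0.51290093  6.0710703 ]
[-0.53454516 -0.94031461 -0.80626914] 6.0333
[ 0.4603228  -0.087106    0.11537864] 7.7083
```

View pics/s2.png

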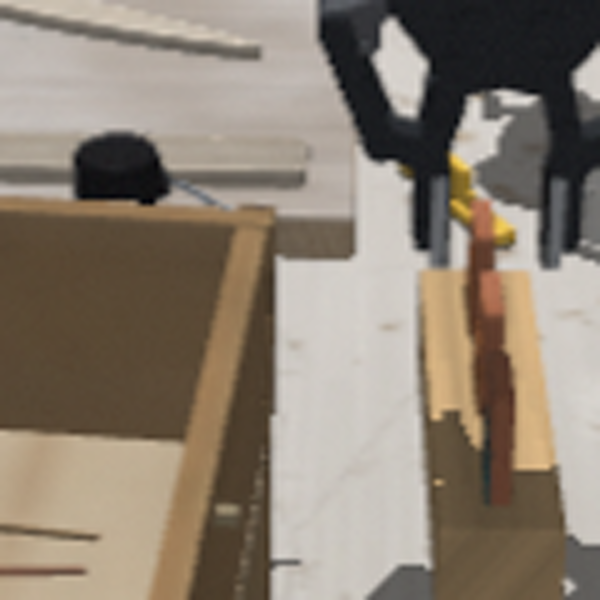

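The view shows the fingers straddling the middle tile (top at ~(489,275)), with the pad centre at ~(495,262), about 1 mm robot-side. The cap is up at (118,165). The 10 N stop may have been a transient, so I'll press the cap once more, firmly, and then grasp.

```bash
python3 - <<'E'
from plan import *; from cell import arm
import cv2
r0,_,_=poses(90,.058); tile[0]+=.001
arm.move_l([*tile,.17]); arm.gripper_to(.008,20)
arm.goto([.595,-.081,.19],r0); arm.wait(.3); f0=np.array(arm.get_ft_force())
arm.move_l([.595,-.081,.165],speed=.06)
print(arm.move_l([.595,-.081,.152],speed=.012,stop_force=14),arm.get_eef_pos(),arm.get_ft_force()-f0)
arm.wait(.3); print(arm.get_eef_pos(),arm.get_ft_force()-f0)
arm.move_l([.595,-.081,.19],speed=.08); print(arm.get_time_s())
arm.goto([*tile,.17],r0); arm.gripper_to(.034,20)
arm.move_l([*tile,.0875],speed=.08); arm.wait(.2)
print(arm.get_eef_pos(),arm.get_ft_force()); f0=np.array(arm.get_ft_force())
arm.gripper_to(.0,25); arm.wait(.2)
print(arm.get_opening(),arm.get_finger_force(),arm.get_ft_force()-f0,arm.get_eef_pos(),arm.get_time_s())
E
```

```text
True [ 0.59520064 -0.08104132  0.15660588] [-0.21165645 -0.97262381  4.92073379]
[ 0.59519084 -0.0810197   0.15626208] [ 1.15060093 -1.39765319  5.32608079]
11.9333
[ 0.46134345 -0.08710145  0.0880714 ] [ 0.53652773  0.12840689 -0.53181811]
0.007089015328156446 28.147595822811127 [0.91414204 0.56167246 2.98378493] [ 0.4611797  -0.08703374  0.08773929] 14.825
```

The cap bottomed at the same height with both thresholds, so that was the hard stop. The tile is gripped, so I'll lift it and carry it to the camera.

```bash
python3 - <<'E'
from plan import *; from cell import arm
import cv2,pickle
p=arm.get_eef_pos(); zt=p[2]-.030
_,pf,rf=poses(90,zt)
arm.move_l([.461,-.087,.13],speed=.05); arm.move_l([.461,-.087,.27],speed=.15)
print(arm.get_opening(),arm.get_finger_force())
arm.goto(pf+[0,.07,.06],rf); print(arm.get_time_s())
arm.move_l(pf,speed=.08); arm.wait(.4)
print(pf,arm.get_eef_pos(),rf,arm.get_tcp_rot(),arm.get_opening(),arm.get_finger_force(),arm.get_time_s())
for n in("side","top"): pickle.dump(arm.get_image(n),open(n+"2.pkl","wb"))
s=pickle.load(open("side2.pkl","rb"))["pixels"][95:195,290:400,::-1]; t=pickle.load(open("top2.pkl","rb"))["pixels"][180:290,250:470,::-1]
r=lambda i,k:cv2.resize(i,None,fx=k,fy=k,interpolation=cv2.INTER_CUBIC)
cv2.imwrite("pics/s3.png",r(s,6)); cv2.imwrite("pics/t3.png",r(t,3.5))
E
```

```text
0.00721903467278326 27.930915355682373
18.45
[ 0.47030975 -0.30764101  0.20741524] [ 0.47037728 -0.30753571  0.20752842] [ 1.50000000e+02  1.27222187e-14 -8.50000000e+00] [ 1.49997919e+02 -1.28859968e-02 -8.48879534e+00] 0.0072052891659282565 27.935153245925903 20.15
```

View pics/s3.png

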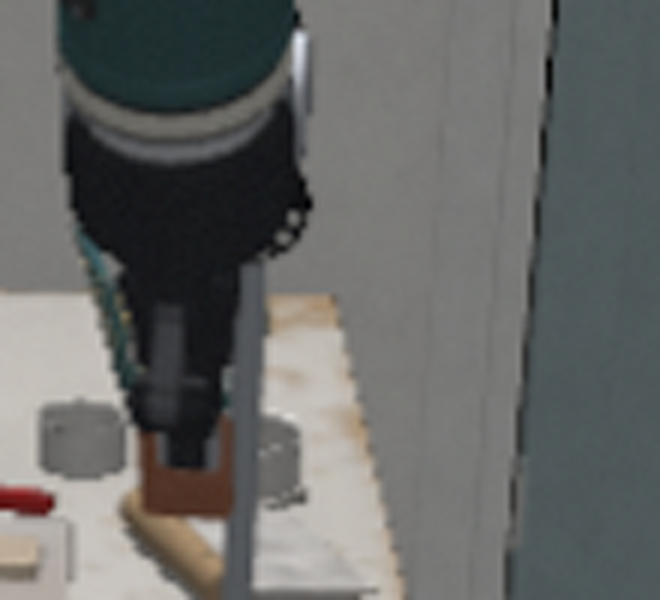

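View pics/t3.png

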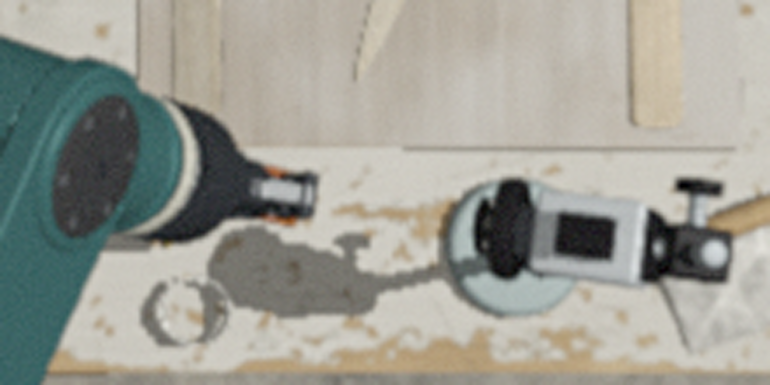

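The side view shows the tile upright in the grip, its lower rear corners at (142,513) and (233,518). The top view shows the tile between the fingers facing the ring (487–537, 180–282). I'll check both numerically.

```bash
python3 - <<'E'
from h import *; from plan import *
np.set_printoptions(precision=2,suppress=True)
print("tile corners predicted in s3",[(proj(S,focus+Rc.apply([-.008,y,-.018]))+.5-[290,95])*6 for y in(.017,-.017)])
for x,y,yaw in((.4515,-.4335,-98.5),(.4533,-.4344,-99),(.4497,-.433,-99)):
    R=Ro.from_euler("ZY",[yaw,-30],degrees=True); a=np.linspace(0,6.28,90)
    for p in(.0104,.022):
        q=np.array([proj(T,np.array([x,y,.235])+R.apply([p,.03*np.sin(t),.03*np.cos(t)])) for t in a])
        q=(q+.5-[250,180])*3.5; print(x,yaw,p,"t3 cols",q[:,0].min(),q[:,0].max(),"rows",q[:,1].min(),q[:,1].max(), "ends",q[q[:,1].argmin()],q[q[:,1].argmax()])
    print("side disc c4",(proj(S,np.array([x,y,.235]))+.5-[300,100])*10,"(281,338)")
E
```

```text
tile corners predicted in s3 [array([149.81, 516.15]), array([241.77, 522.95])]
0.4515 -98.5 0.0104 t3 cols 485.1247278609792 515.596291571125 rows 177.18182318508084 281.7205675527681 ends [506.06 177.18] [494.99 281.72]
0.4515 -98.5 0.022 t3 cols 505.79243822874184 535.3804250757365 rows 179.42252804044375 284.6217417356837 ends [526.29 179.42] [515.21 284.62]
side disc c4 [290.25 339.94] (281,338)
0.4533 -99 0.0104 t3 cols 486.4808967933019 517.2042330414276 rows 174.2250799025247 278.62666211409135 ends [507.99 174.23] [496.02 278.63]
0.4533 -99 0.022 t3 cols 507.11840057786026 536.9766952848979 rows 176.59929845544494 281.6616842016766 ends [528.21 176.6 ] [516.21 281.66]
side disc c4 [282.33 338.71] (281,338)
0.4497 -99 0.0104 t3 cols 484.11819512757137 514.972880693233 rows 180.51415216633276 284.97443956728387 ends [505.7  180.51] [493.72 284.97]
0.4497 -99 0.022 t3 cols 504.750441030816 534.7382831120494 rows 182.92863469981154 288.0504486270205 ends [525.91 182.93] [513.91 288.05]
side disc c4 [298.12 340.68] (281,338)
```

The head and tile agree to about 1 mm. I'll make a small trim and hand the job in.

```bash
sed -i 's/cam_yaw=-98.5; lens=.*/cam_yaw=-99.0; lens=np.array([.4512,-.4345,.235])/' plan.py; python3 - <<'E'
from plan import *; from cell import arm
_,pf,rf=poses(90,.0577)
arm.move_l(pf,rf,speed=.02); arm.wait(.8)
print(pf,arm.get_eef_pos(),arm.get_tcp_rot(),arm.get_finger_force(),np.abs(arm.get_dq()).max(),arm.get_time_s())
print(arm.finish_job())
E
```

```text
[ 0.47110428 -0.30882935  0.20738121] [ 0.47108824 -0.30883218  0.20737884] [ 1.50000523e+02  3.02647574e-03 -9.00051469e+00] 27.955219745635986 0.09311251988127842 21.3
the job is handed in; nothing more can be done
None
```

I pressed the duster's cap to its stop twice and let it spring back each time. The middle tile is now held still by its bare end in front of the lens, within about 1 mm of focus by my image measurements, and the job was handed in at about 21 s. I did not take a last picture of the other two tiles in the rack.

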